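# Offer up a blender's drive coupling to the flat of its shaft

### The job

The lab blender's drive coupling has to go back on its motor shaft: first click the selector round to OFF, the red mark. Then pinch the bare shaft, feel for its milled flat and, with your fingers lying square on that flat, turn the shaft until the flat faces the front, the selector side. Last, slip the brass coupling over the shaft, jaws up and set screw squarely over the flat, and finish while holding it still there with its face flush with the shaft's end, so that the screw can be tightened; leave the other things on the bench where they are.

Things in the scene. Friction and masses are not known exactly. Their poses are not given: they have to be found in the camera images.
- blender_base: Cream blender base, 290 x 180 mm, fixed. Origin: centre of underside, on the bench. Its x axis points from its front (low control deck, top 85 mm up) to its rear (motor housing, rubber-padded top 113 mm up); z up. Selector axis at x = -85 mm, shaft axis at x = +55 mm, both y = 0. Four rubber lugs, 18 mm square, stand 55 mm in x and in y from the shaft, tops 130 mm above the bench.
- selector (a joint): Angle of the black selector knob about the vertical, rad, growing clockwise seen from above; at 0 its white-line end points to the base's rear (+x). Clicks: -0.7 pulse, 0 OFF (red mark), 0.7 low, 1.4 high (white dots, growing). Starts at low or high. A spring pulls it into the nearest click from up to about 0.3 rad away; turning it takes about 0.05 N m.
- selector_grip (a point): Point on the selector's axis inside its grip bar, 5 mm below the bar's top, 111.5 mm above the bench; x axis along the bar to its white-line end. The bar is 46 mm long, 12 mm wide, 26 mm high, on a round skirt 54 mm across whose top is 21 mm below this point.
- drive_shaft (a joint): Angle of the upright motor shaft, rad; grows counterclockwise seen from above, turns without end against a friction of about 0.02 N m. At 0 the flat faces straight to the base's front (-x of the base). Starts between 0.45 and 1.45.
- shaft_flat (a point): The bright milled flat on the steel shaft, 8 mm wide, along the whole shaft. Origin: middle of the face, 3.5 mm from the shaft's axis; x axis straight out of the flat, z up. The round shaft is 14 mm in diameter and measures 10.5 mm across the flat; a finger lies on the flat when the pinch is within about 0.2 rad of square across it. A pinched shaft turns with the fingers.
- shaft_end (a point): Centre of the shaft's upper end (chamfered 1 mm), on its axis, 158 mm above the bench, 45 mm above the rubber pad. Below it the shaft is bare down to a brass bearing cap 30 mm across, its top 40 mm below this point.
- coupling: Loose brass coupling on the bench, 0.13 to 0.2 kg: round barrel 40 mm in diameter, 26 mm high, with three jaws on top 10 mm high (within 19 mm of the axis); through bore 16 mm, chamfered 2 mm at the foot. Origin: centre of underside; z up through the jaws; x axis points to the set screw. Starts with the screw up to 1.2 rad off the world's -x direction.
- coupling_face (a point): Centre of the barrel's upper face (between the jaws), on the coupling's axis, 26 mm above its underside.
- set_screw (a point): The set screw's black socket in the barrel's side, 20 mm from the coupling's axis, 13 mm above its underside; a red line on the face above marks it. Inside, the screw's tip, 4 mm wide, reaches into the bore to 4.2 mm from the axis, so the coupling jams on the shaft's end unless the screw is over the flat, at most about 0.5 rad askew.
- hex_key: Loose L-shaped steel hex key, 5 mm thick, 75 x 25 mm, lying on the bench; origin in its long arm. Leave it.
- jar: Closed steel blender jar with black lid and handle, 100 mm in diameter, 180 mm high, standing on the bench; origin: centre of its underside. Leave it.
- tip_rack: Box of pipette tips, 85 x 122 x 66 mm, white and blue, on the bench; origin: centre of its underside. Leave it.
- reagent_bottle: White bottle with red cap, 64 mm in diameter, 120 mm high; origin: centre of its underside. Leave it.

How it is judged:
By the outcome, as a careful person would: the job done as asked, in the order asked, and still so for the second after the job is handed in, while the arm keeps its last pose, push and grip.
It also fails if it takes over 61 s, if anything falls off the work surface, if the arm or the gripper's body presses on something with over 40 N, if the wrist force passes 120 N, or if a joint passes its speed limit or range.

### The arm

A 7-joint arm with a two-finger parallel gripper is mounted at the origin on the work surface. World frame = base frame: x ahead of the robot, y to its left, z up, the work surface at z = 0. Lengths are in m, angles in rad, forces in N, time in s.
With the tool pointing down it reaches from about 0.425 to 0.925 m from the base axis. Payload 6.8 kg.
Tool frame: the origin (TCP) lies on the front face of the gripper's body, between the roots of the fingers; the fingertips stand 73 mm ahead of it and the grasp point (between the pads) lies 54 mm ahead of it; z points along the fingers, y is the line along which they close (so a half turn about z gives the same grasp; the last joint's range is limited). The gripper opens to 85 mm and grips with 20 to 120 N. Pads are 22 mm wide; open, the fingers measure 114 mm over their backs; the gripper's body (76 mm by 85 mm) begins 54 mm behind the grasp point. The pads swing forward as they close: fully open they stand 13 mm farther back than shut.
Start: joints at [-1.289, 0.477, 0.022, 1.555, -0.011, 1.109, -0.083], TCP at [0.257, 0.624, 0.304] pointing down, gripper open.
Joint ranges: [-2.96, 2.96], [-0.34, 2.1], [-1.41, 1.46], [0.24, 2.44], [-1.37, 4.51], [0.17, 1.92], [-2.96, 2.96]. Speed limits (rad/s): [2.39, 2.39, 3.14, 3.14, 3.14, 3.14, 3.14].

### API

Orientations are given as a unit quaternion [w, x, y, z].
In Python, from station import bot, optics gives the robot as it stands.
- The arm moves only by the tool drive_tool, never from a script. Its argument "deltas" is a list of rows, each an object with "gripper": the closure in counts, from 0 (fully open) to 255 (shut); "offset": the shift along the tool's x, y, z in units of 1000 mm (1.0 is 1000 mm), a list of three; "angular": the turn, a rotation vector about the tool's x, y, z in units of 45 degrees (1.0 is 45 degrees), a list of three. In form: [{"gripper": gripper, "offset": [dx, dy, dz], "angular": [rx, ry, rz]}, ...]. A call has 1 to 5 rows; each row is the pose to reach, as a shift and turn from the pose commanded when the call began, along the tool's axes at that moment; what a row does not reach only later rows make up. A row lasts 1/10 s, in which the tool goes at most 50 mm and 8.59 degrees, less where a joint would pass 70% of its speed; a pose out of reach is approached as far as the arm can. A call with a number of a shift or a turn outside -1 to 1 is refused whole. A call with a gripper value outside its range is refused whole. The fingers move at their own pace and stop on an object; "grip_force" is the grip in N (left out, the last holds). Time passes only in rows, so rows that repeat a pose let the fingers close. It gives the time, the measured TCP pose, the force, the opening and the grip force at its end, in the units of the state.
- bot.get_obs(): the state, without advancing time (a new reading comes with each control period).
- optics.read_camera(name): name is "side" or "top"; returns the picture (400x640x3 uint8, blue, green, red); there is no depth.
- optics.camera_model(name): a dict with "fx", "fy", "cx", "cy" (pixels), "dist" ([k1, k2, p1, p2, k3] as OpenCV has them; the pictures are not rectified), "cam_to_world" (4x4, takes a point from camera to world coordinates). Camera axes: x right, y up, looking along -z (the intrinsics and any distortion apply to the point x, -y, -z); pixel columns grow to the right and rows downward; lengths in m; the calibration is good to about 2 mm. A picture is of the moment at which its call begins. camera_model takes no time and is no camera call.
- bot.hand_in(): hands the job in; it is judged then, once.
The state is a dict: "t": time; "q": joint angles; "joint_vel": joint speeds; "joint_torque": joint torques, N m; "eef_pos": TCP position; "tool_rot": TCP orientation; "contact_force": force on the tool from outside, world axes, zero at the start; "torque": the same for the moment, N m; "gripper_width": opening from 0.0 (shut) to 1.0 (fully open); "grasp_force": force on a finger pad.
Only numpy, scipy, OpenCV 4.12 (cv2) and the standard library are available. Lean on these libraries where they do the work, as an engineer would, in place of code of your own. Each camera call takes 0.05 s, during which the arm holds its last target. There are 200 camera calls.

## Working session

There is one attempt and no reset: what is moved stays moved. The work goes in short steps, Python scripts to look and compute and a tool call to move; the robot and the scene stay as the last step left them, time stands still between calls to the robot, and variables do not carry over. Pictures are saved under pics/ and viewed, at most 10 in all, crops included, and the job is handed in when it is done.

Besides the shell and the picture viewer there is one more tool, called after "Call:" as name(argument=value, ...), one argument or row to a line, values as JSON. drive_tool: Moves the arm, as the interface text tells. Its arguments: {"type":"object","properties":{"deltas":{"type":"array"},"grip_force":{"type":"number"}},"required":["deltas"]}

```bash
mkdir -p pics; ls
python3 - <<'E'
from station import bot, optics
import cv2,numpy as np
np.set_printoptions(precision=4,suppress=True)
for n in("top","side"):
    cv2.imwrite(f"pics/{n}0.png",optics.read_camera(n))
    m=optics.camera_model(n);print(n,m)
o=bot.get_obs();print(o)
E
```

```text
pics
top {'fx': 417.5828189827521, 'fy': 417.5828189827521, 'cx': 313.9710962107131, 'cy': 207.64986499341256, 'dist': array([0.0065, 0.    , 0.    , 0.    , 0.    ]), 'cam_to_world': array([[ 0.0196,  0.9838, -0.1781,  0.3374],
       [-0.9998,  0.0182, -0.0096,  0.0028],
       [-0.0062,  0.1782,  0.984 ,  1.2798],
       [ 0.    ,  0.    ,  0.    ,  1.    ]])}
side {'fx': 427.84723458251204, 'fy': 427.84723458251204, 'cx': 321.87300624911524, 'cy': 194.9103649573174, 'dist': array([-0.0647,  0.    ,  0.    ,  0.    ,  0.    ]), 'cam_to_world': array([[ 0.994 ,  0.0485, -0.0976,  0.4697],
       [-0.1085,  0.523 , -0.8454, -0.8701],
       [ 0.0101,  0.851 ,  0.5251,  0.6596],
       [ 0.    ,  0.    ,  0.    ,  1.    ]])}
{'t': 0.1, 'q': array([-1.2891,  0.4777,  0.0223,  1.5563, -0.0115,  1.1093, -0.0831]), 'joint_vel': array([ 0.0012, -0.0011,  0.0009, -0.0004,  0.0015, -0.0009, -0.0002]), 'joint_torque': array([  0.0036, -59.7757,   1.6129, -28.1953,   0.0127,   0.0051,
         0.    ]), 'eef_pos': array([0.2563, 0.624 , 0.303 ]), 'tool_rot': array([-0.0001,  0.1937,  0.9811, -0.0008]), 'contact_force': array([ 0.305 , -0.6227, -0.0505]), 'torque': array([-0.0046, -0.0096, -0.0344]), 'grasp_force': 0.0, 'gripper_width': 1.0041017626818305}
```

View pics/top0.png

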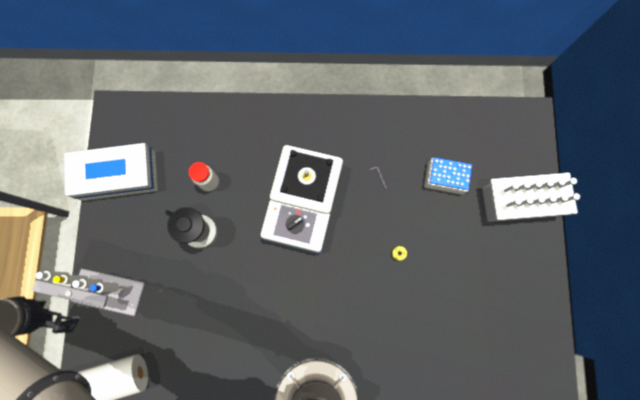

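View pics/side0.png

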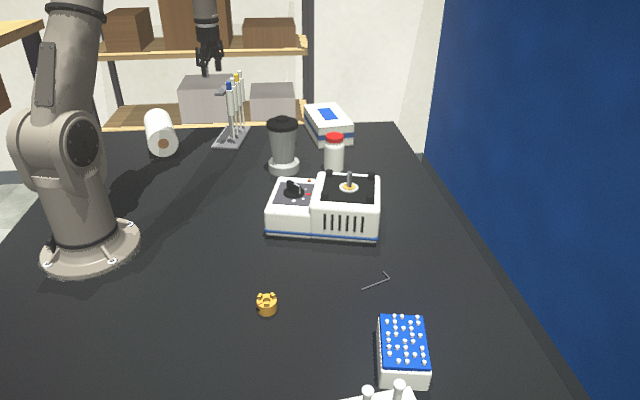

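The top view shows the base around (303,200) with its front toward the robot, the coupling at (400,253), the key at (380,177), and the jar and bottle to the left. The side view shows the coupling at (266,303) and the shaft at (349,180). Next, an enlarged crop.

```bash
cat > h.py <<'E'
import cv2,numpy as np
from station import bot, optics
from scipy.spatial.transform import Rotation as R
np.set_printoptions(precision=4,suppress=True)
def ray(n,uv):
    m=optics.camera_model(n);K=np.array([[m['fx'],0,m['cx']],[0,m['fy'],m['cy']],[0,0,1.]])
    p=cv2.undistortPoints(np.array(uv,float).reshape(-1,1,2),K,m['dist'])[:,0]
    T=m['cam_to_world'];d=np.c_[p[:,0],-p[:,1],-np.ones(len(p))]@T[:3,:3].T
    return T[:3,3],d
def plane(n,uv,z):
    o,d=ray(n,uv);return o+d*((z-o[2])/d[:,2])[:,None]
def proj(n,P):
    m=optics.camera_model(n);K=np.array([[m['fx'],0,m['cx']],[0,m['fy'],m['cy']],[0,0,1.]])
    T=np.linalg.inv(m['cam_to_world']);p=np.atleast_2d(P)@T[:3,:3].T+T[:3,3]
    return cv2.projectPoints(p*[1,-1,-1],np.zeros(3),np.zeros(3),K,m['dist'])[0][:,0]
def crop(im,u,v,w,h,s):return cv2.resize(im[v:v+h,u:u+w],None,fx=s,fy=s,interpolation=cv2.INTER_CUBIC)
E
python3 - <<'E'
from h import *
t=cv2.imread("pics/top0.png");s=cv2.imread("pics/side0.png")
a=crop(t,256,140,90,116,5)  #450x580
b=crop(t,385,238,30,30,9);c=crop(s,251,288,30,30,9)
o=np.zeros((580,730,3),np.uint8);o[:,:450]=a;o[:270,455:725]=b;o[290:560,455:725]=c
cv2.imwrite("pics/m1.png",o)
g=t.copy();hsv=cv2.cvtColor(t,cv2.COLOR_BGR2HSV)
m=cv2.inRange(hsv[238:268,385:415],(12,90,60),(40,255,255));ys,xs=np.nonzero(m)
print("coupl top",xs.mean()+385,ys.mean()+238,xs.min()+385,xs.max()+385,ys.min()+238,ys.max()+238,plane("top",[(xs.mean()+385,ys.mean()+238)],.026))
E
```

```text
coupl top 398.99481865284974 253.04145077720207 391 407 246 260 [[ 0.4312 -0.2417  0.026 ]]
```

View pics/m1.png

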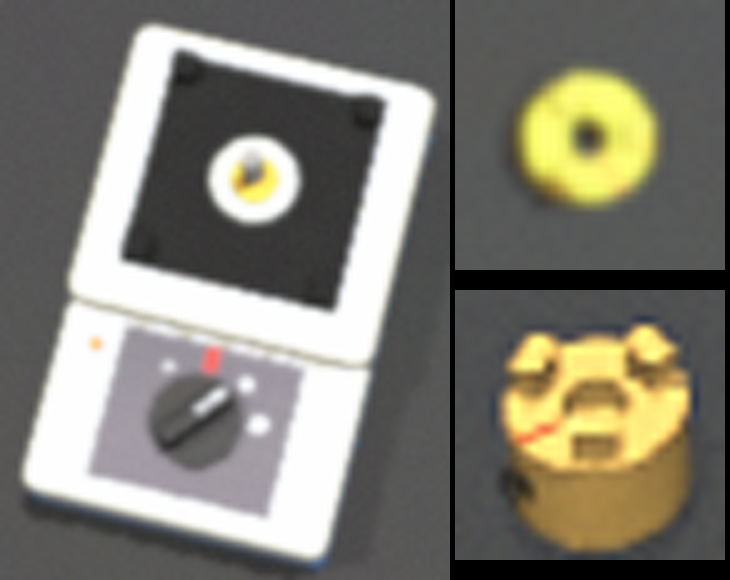

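The crop shows the selector at low (line toward the first white dot). The shaft is at crop (254,160) and the white bearing ring at (254,180). In the side view the coupling's socket is at lower-left and the red line at left. Next, measure all the poses.

Run:
```python
from h import *
t=cv2.imread("pics/top0.png");s=cv2.imread("pics/side0.png")
def cent(mask,off):
    ys,xs=np.nonzero(mask);return (xs.mean()+off[0],ys.mean()+off[1],len(xs))
# ring on top view: blob (white or brass) inside pad
c=t[160:193,290:325];m=((c.max(2)>95)*255).astype(np.uint8)
n,l,st,ce=cv2.connectedComponentsWithStats(m)
for i in range(1,n):
    if st[i,4]>20:print("ringblob",st[i],ce[i]+[290,160])
k=cv2.inRange(cv2.cvtColor(t,cv2.COLOR_BGR2HSV)[140:256,256:346],(0,0,190),(180,60,255))
cs,_=cv2.findContours(k,cv2.RETR_EXTERNAL,cv2.CHAIN_APPROX_NONE)
cc=max(cs,key=cv2.contourArea)[:,0]+[256,140]
print("area",cv2.contourArea(cc))
# left and right edges of housing top (z=.113): row range 150-190
L=[];Rr=[]
for v in range(152,190):
    xs=cc[cc[:,1]==v][:,0]
    L.append((xs.min(),v)); 
    if v>=168 : Rr.append((xs.max(),v))
for e in(L,Rr):
    P=plane("top",e,.113)[:,:2];f=cv2.fitLine(P.astype(np.float32),cv2.DIST_HUBER,0,.01,.01).ravel();print("edge",f,np.arctan(f[1]/f[0]))
# selector skirt (dark round) and red
g=t[210:238,280:310];
m=((g.max(2)<75)*255).astype(np.uint8)
n,l,st,ce=cv2.connectedComponentsWithStats(m);i=1+np.argmax(st[1:,4]);print("skirt",st[i],ce[i]+[280,210],plane("top",[ce[i]+[280,210]],.0905))
h=cv2.cvtColor(t,cv2.COLOR_BGR2HSV)
r=(((h[...,0]<8)|(h[...,0]>172))&(h[...,1]>110))[205:220,290:306];q=cent(r,(290,205));print("red",q,plane("top",[q[:2]],.085))
b=cv2.inRange(cv2.cvtColor(s,cv2.COLOR_BGR2HSV)[280:320,245:290],(8,80,60),(40,255,255));x,y,w,hh=cv2.boundingRect(b);print("side coupl",x+245,y+280,w,hh)
o=np.hstack([crop(s,262,165,62,40,6),crop(s,328,160,44,40,9)[:240,:396]]) if 0 else np.vstack([crop(s,300,160,80,45,8),crop(t,285,155,50,30,12)[:, :600].copy() if 0 else cv2.resize(crop(t,290,155,36,36,7),(640,240))[:]])
o=np.hstack([cv2.resize(crop(s,325,160,48,40,8),(384,320)),crop(t,290,158,40,40,8)])
o=np.vstack([o,cv2.resize(crop(s,265,170,58,30,10),(o.shape[1],260))])
cv2.imwrite("pics/m2.png",o);print(o.shape)
```

```text
ringblob [  7   7  20  18 284] [306.3204 175.4648]
area 5781.0
edge [ 0.9754 -0.2204  0.6558  0.1236] -0.22222489
edge [ 0.9737 -0.228   0.6327 -0.051 ] -0.23000696
skirt [ 8 11 14  9 29] [294.3103 225.4483] [[0.4997 0.0699 0.0905]]
red (np.float64(298.0), np.float64(211.5), 10) [[0.5415 0.0606 0.085 ]]
side coupl 256 292 21 25
(580, 704, 3)
```

View pics/m2.png

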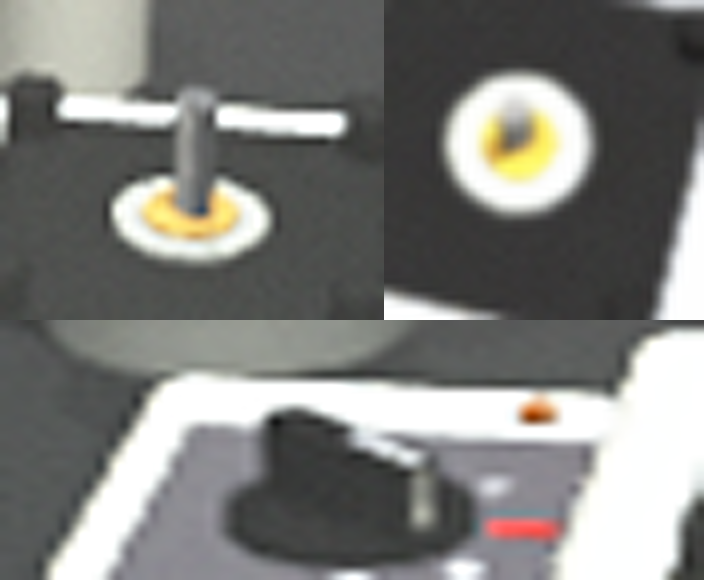

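The side crop shows the shaft tip at pixel (349.2,171.5) and the bearing ring at (348.4,186.7). In the top crop the tip is at (306.5,171) and the ring centre at (306.5,175.5). The selector's white end points between the red mark and the front dots.

Run:
```python
from h import *
yaw=-.226;a=np.array([np.cos(yaw),np.sin(yaw)])
S=plane("top",[(306.5,175.5)],.114)[0];print("shaft ring top",S)
print("shaft ring side",plane("side",[(348.4,186.7)],.114))
print("tip top",plane("top",[(306.0,170.6)],.158),"side",plane("side",[(349.2,171.5)],.158))
print("sel skirt",plane("top",[(294.7,223.5)],.0905))
for z in(.026,.0):print("coupl",z,plane("side",[(266,301)],z))
print("midline y at Sx",.0389+(S[0]-.6327)*np.tan(yaw))
print("S-140",S[:2]-.14*a, "origin",S[:2]-.055*a)
# coupling in side: 9x crop at (251,288), crop origin panel (455,290)
f=lambda x,y:((x-455)/9+251-.5,(y-290)/9+288-.5)
P=plane("side",[f(597,423)],.026)[0];print("face centre",P)
for p in((516,442),(556,428)):Q=plane("side",[f(*p)],.026)[0];print("redline",Q,np.arctan2(*(Q-P)[1::-1]))
Q=plane("side",[f(518,487)],.013)[0];print("screw",Q,np.arctan2(*(Q-P)[1::-1]))
t=cv2.imread("pics/top0.png")
```

```text
shaft ring top [0.642  0.0375 0.114 ]
shaft ring side [[0.6417 0.0411 0.114 ]]
tip top [[0.6445 0.0379 0.158 ]] side [[0.6416 0.04   0.158 ]]
sel skirt [[0.5054 0.0689 0.0905]]
coupl 0.026 [[ 0.4312 -0.2444  0.026 ]]
coupl 0.0 [[ 0.4296 -0.2188  0.    ]]
midline y at Sx 0.03675191419163603
S-140 [0.5056 0.0689] origin [0.5884 0.0498]
face centre [ 0.4317 -0.248   0.026 ]
redline [ 0.4138 -0.2521  0.026 ] -2.915910173576174
redline [ 0.4226 -0.2487  0.026 ] -3.0671724252352077
screw [ 0.4133 -0.2532  0.013 ] -2.866035966827673
```

```bash
cat >> h.py <<'E'
def go(x,y,z,psi):
    """deltas to TCP x,y,z with tool y axis at world angle psi (mod pi), pointing down"""
    o=bot.get_obs();q=o['tool_rot'];Rc=R.from_quat([q[1],q[2],q[3],q[0]]);best=None
    for p in(psi,psi+np.pi):
        M=np.array([[-np.sin(p),np.cos(p),0],[np.cos(p),np.sin(p),0],[0,0,-1.]]).T.T
        M=np.c_[[-np.sin(p),np.cos(p),0],[np.cos(p),np.sin(p),0],[0,0,-1.]]
        v=(Rc.inv()*R.from_matrix(M)).as_rotvec()
        if best is None or np.linalg.norm(v)<np.linalg.norm(best):best=v
    y_=Rc.as_matrix()[:,1]
    print("now",o['eef_pos'],"psi %.3f"%np.arctan2(y_[1],y_[0]),"w %.4f"%o['gripper_width'],"F",o['contact_force'],"t",o['t'],"q",o['q'])
    print("offset",np.round(Rc.inv().apply(np.array([x,y,z])-o['eef_pos']),4),"ang",np.round(best/(np.pi/4),3))
E
python3 -c "
from h import *
go(.505,.069,.25,.645)"
```

```text
now [0.2563 0.624  0.303 ] psi 1.181 w 1.0041 F [ 0.305  -0.6227 -0.0505] t 0.1 q [-1.2891  0.4777  0.0223  1.5563 -0.0115  1.1093 -0.0831]
offset [-0.4409 -0.4188  0.0538] ang [-0.002  0.001  0.682]
```

Call:
drive_tool(
  deltas=[
    {"gripper": 100, "offset": [-0.2, -0.19, 0], "angular": [0, 0, 0.35]},
    {"gripper": 100, "offset": [-0.2, -0.19, 0], "angular": [0, 0, 0.35]},
    {"gripper": 100, "offset": [-0.2, -0.19, 0], "angular": [0, 0, 0.35]},
    {"gripper": 100, "offset": [-0.2, -0.19, 0], "angular": [0, 0, 0.35]},
    {"gripper": 130, "offset": [-0.2, -0.19, 0], "angular": [0, 0, 0.35]},
  ],
)

```text
t: 0.6
eef_pos: [0.3591, 0.3941, 0.3036]
tool_rot: [-0.0, 0.326, 0.945, -0.0]
contact_force: [1.8, 0.1, 0.3]
gripper_width: 0.492
grasp_force: 0.0
```

```bash
python3 -c "
from h import *
go(.505,.069,.23,.645)"
```

```text
now [0.3591 0.3941 0.3036] psi 0.906 w 0.4924 F [1.7529 0.134  0.2916] t 0.6 q [-1.068   0.2435  0.1411  1.9024 -0.0403  0.9989 -0.003 ]
offset [-0.3153 -0.1659  0.0737] ang [-0.001  0.     0.333]
```

Call:
drive_tool(
  deltas=[
    {"gripper": 130, "offset": [-0.31, -0.165, 0], "angular": [0, 0, 0.33]},
    {"gripper": 130, "offset": [-0.31, -0.165, 0], "angular": [0, 0, 0.33]},
    {"gripper": 130, "offset": [-0.31, -0.165, 0], "angular": [0, 0, 0.33]},
    {"gripper": 130, "offset": [-0.31, -0.165, 0.02], "angular": [0, 0, 0.33]},
    {"gripper": 130, "offset": [-0.31, -0.165, 0.04], "angular": [0, 0, 0.33]},
  ],
)

```text
t: 1.1
eef_pos: [0.4601, 0.1672, 0.2882]
tool_rot: [0.0, 0.446, 0.895, 0.001]
contact_force: [1.4, 0.9, 0.2]
gripper_width: 0.489
grasp_force: 0.0
```

```bash
python3 -c "
from h import *
go(.505,.069,.21,.645)"
```

```text
now [0.4601 0.1672 0.2882] psi 0.647 w 0.4885 F [1.4309 0.9159 0.1512] t 1.1 q [-0.767   0.188   0.3319  2.0247 -0.0761  0.9383  0.2513]
offset [-0.1054 -0.0235  0.0782] ang [0.003 0.    0.003]
```

Call:
drive_tool(
  deltas=[
    {"gripper": 130, "offset": [-0.105, -0.0235, 0.03], "angular": [0, 0, 0]},
    {"gripper": 130, "offset": [-0.105, -0.0235, 0.04], "angular": [0, 0, 0]},
    {"gripper": 130, "offset": [-0.105, -0.0235, 0.078], "angular": [0, 0, 0]},
    {"gripper": 130, "offset": [-0.105, -0.0235, 0.078], "angular": [0, 0, 0]},
    {"gripper": 130, "offset": [-0.105, -0.0235, 0.078], "angular": [0, 0, 0]},
  ],
)

```text
t: 1.6
eef_pos: [0.5033, 0.0712, 0.2093]
tool_rot: [-0.001, 0.446, 0.895, -0.001]
contact_force: [1.1, 1.2, 0.5]
gripper_width: 0.488
grasp_force: 0.0
```

Run:
```python
from h import *
go(.505,.069,.170,.645)
t=optics.read_camera("top");s=optics.read_camera("side")
o=np.hstack([crop(t,265,150,75,100,4),crop(s,250,130,125,100,4)]);cv2.imwrite("pics/m3.png",o);print(o.shape)
```

```text
now [0.5033 0.0712 0.2093] psi 0.646 w 0.4876 F [1.1473 1.2429 0.4686] t 1.6 q [-0.5678  0.3394  0.3693  2.0575 -0.1723  0.776   0.5524]
offset [-0.0028  0.0001  0.0393] ang [-0.003 -0.001  0.002]
(400, 800, 3)
```

View pics/m3.png

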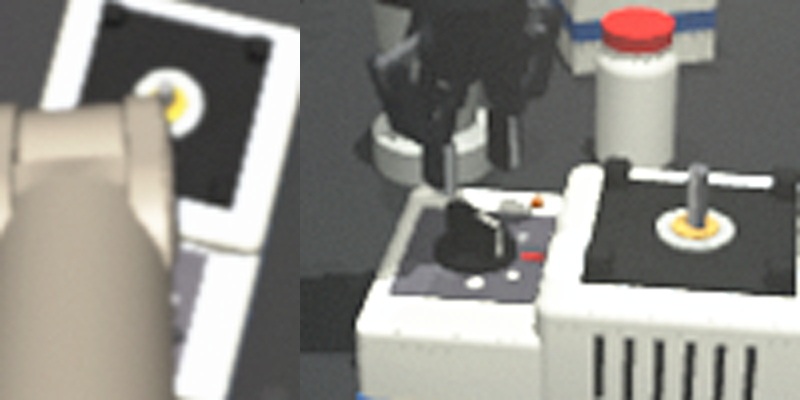

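The side crop shows the fingers, at (440,170) and (510,150), straddling the knob at (478,235). Next: descend and grip.

Call:
drive_tool(
  deltas=[
    {"gripper": 130, "offset": [-0.003, 0, 0.02], "angular": [0, 0, 0]},
    {"gripper": 130, "offset": [-0.003, 0, 0.039], "angular": [0, 0, 0]},
    {"gripper": 255, "offset": [-0.003, 0, 0.039], "angular": [0, 0, 0]},
    {"gripper": 255, "offset": [-0.003, 0, 0.039], "angular": [0, 0, 0]},
    {"gripper": 255, "offset": [-0.003, 0, 0.039], "angular": [0, 0, 0]},
  ],
  grip_force=30,
)

```text
t: 2.2
eef_pos: [0.5056, 0.0693, 0.1721]
tool_rot: [-0.0, 0.445, 0.895, 0.0]
contact_force: [-3.8, 0.2, 4.0]
gripper_width: 0.13
grasp_force: 31.2
```

Call:
drive_tool(
  deltas=[
    {"gripper": 255, "offset": [0, 0, 0], "angular": [0, 0, 0]},
    {"gripper": 255, "offset": [0, 0, 0], "angular": [0, 0, 0]},
    {"gripper": 255, "offset": [0, 0, 0], "angular": [0, 0, 0]},
  ],
)

```text
t: 2.5
eef_pos: [0.5056, 0.0693, 0.1721]
tool_rot: [-0.0, 0.445, 0.895, 0.001]
contact_force: [-5.5, 1.0, 7.1]
gripper_width: 0.133
grasp_force: 31.7
```

Call:
drive_tool(
  deltas=[
    {"gripper": 255, "offset": [0, 0, 0], "angular": [0, 0, -0.18]},
    {"gripper": 255, "offset": [0, 0, 0], "angular": [0, 0, -0.36]},
    {"gripper": 255, "offset": [0, 0, 0], "angular": [0, 0, -0.54]},
    {"gripper": 255, "offset": [0, 0, 0], "angular": [0, 0, -0.72]},
    {"gripper": 255, "offset": [0, 0, 0], "angular": [0, 0, -0.9]},
  ],
)

```text
t: 3.0
eef_pos: [0.5061, 0.0703, 0.1721]
tool_rot: [0.001, 0.105, 0.994, 0.001]
contact_force: [-3.3, 3.0, 3.5]
gripper_width: 0.131
grasp_force: 31.1
```

Call:
drive_tool(
  deltas=[
    {"gripper": 255, "offset": [0, 0, 0], "angular": [0, 0, 0]},
    {"gripper": 255, "offset": [0, 0, 0], "angular": [0, 0, 0]},
    {"gripper": 120, "offset": [0, 0, 0], "angular": [0, 0, 0]},
    {"gripper": 120, "offset": [0, 0, 0], "angular": [0, 0, 0]},
    {"gripper": 120, "offset": [0, 0, 0], "angular": [0, 0, 0]},
  ],
)

```text
t: 3.5
eef_pos: [0.506, 0.0684, 0.1709]
tool_rot: [0.0, 0.109, 0.994, -0.0]
contact_force: [-0.1, 0.4, -0.9]
gripper_width: 0.531
grasp_force: 0.0
```

Call:
drive_tool(
  deltas=[
    {"gripper": 120, "offset": [0, 0, -0.03], "angular": [0, 0, 0]},
    {"gripper": 120, "offset": [0, 0, -0.06], "angular": [0, 0, 0]},
    {"gripper": 120, "offset": [0, 0, -0.09], "angular": [0, 0, 0]},
    {"gripper": 120, "offset": [0, 0, -0.09], "angular": [0, 0, 0]},
  ],
)

```text
t: 3.9
eef_pos: [0.5079, 0.0687, 0.2645]
tool_rot: [0.003, 0.109, 0.994, 0.001]
contact_force: [-0.1, 0.3, 0.7]
gripper_width: 0.526
grasp_force: 0.0
```

Run:
```python
from h import *
go(.642,.0385,.26,1.05)
s=optics.read_camera("side")
cv2.imwrite("pics/m4.png",crop(s,255,130,125,90,6))
```

```text
now [0.5079 0.0687 0.2645] psi 1.352 w 0.5255 F [-0.1425  0.2558  0.6786] t 3.9 q [-0.4227  0.2527  0.1957  1.996  -0.0628  0.891   1.1583]
offset [-0.1374 -0.0005  0.0054] ang [0.006 0.008 0.385]
```

View pics/m4.png

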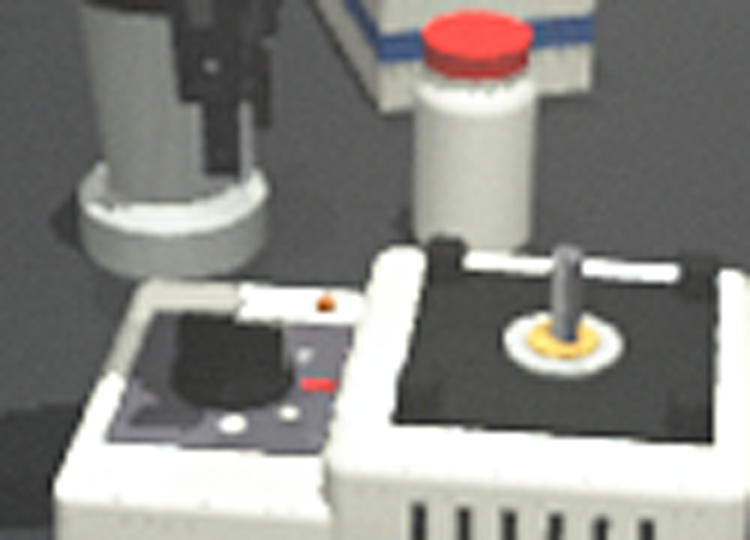

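The knob bar (about (235,350) in the crop) now points at the red mark (318,384), so the selector is OFF. Next, the shaft.

Call:
drive_tool(
  deltas=[
    {"gripper": 130, "offset": [-0.05, 0, 0], "angular": [0, 0, 0.19]},
    {"gripper": 150, "offset": [-0.1, 0, 0], "angular": [0, 0, 0.38]},
    {"gripper": 150, "offset": [-0.137, 0, 0], "angular": [0.006, 0.008, 0.385]},
    {"gripper": 150, "offset": [-0.137, 0, 0], "angular": [0.006, 0.008, 0.385]},
    {"gripper": 150, "offset": [-0.137, 0, 0.01], "angular": [0.006, 0.008, 0.385]},
  ],
  grip_force=20,
)

```text
t: 4.45
eef_pos: [0.6399, 0.0387, 0.2496]
tool_rot: [-0.003, 0.257, 0.966, -0.002]
contact_force: [-0.6, -0.7, -0.2]
gripper_width: 0.409
grasp_force: 0.0
```

```bash
python3 -c "
from h import *
go(.642,.0385,.197,1.05)"
```

```text
now [0.6399 0.0387 0.2496] psi 1.050 w 0.4090 F [-0.585  -0.6637 -0.2059] t 4.45 q [-0.3543  0.4861  0.2694  1.7031 -0.1479  0.9806  1.0191]
offset [-0.0022  0.0012  0.0525] ang [-0.008 -0.007  0.   ]
```

Call:
drive_tool(
  deltas=[
    {"gripper": 150, "offset": [-0.002, 0.001, 0.03], "angular": [-0.008, -0.007, 0]},
    {"gripper": 150, "offset": [-0.002, 0.001, 0.052], "angular": [-0.008, -0.007, 0]},
    {"gripper": 255, "offset": [-0.002, 0.001, 0.052], "angular": [-0.008, -0.007, 0]},
    {"gripper": 255, "offset": [-0.002, 0.001, 0.052], "angular": [-0.008, -0.007, 0]},
    {"gripper": 255, "offset": [-0.002, 0.001, 0.052], "angular": [-0.008, -0.007, 0]},
  ],
)

```text
t: 4.95
eef_pos: [0.6396, 0.0408, 0.197]
tool_rot: [-0.002, 0.256, 0.967, 0.001]
contact_force: [2.7, 4.6, -18.9]
gripper_width: 0.143
grasp_force: 20.4
```

Call:
drive_tool(
  deltas=[
    {"gripper": 255, "offset": [0, 0, 0], "angular": [0, 0, 0]},
    {"gripper": 255, "offset": [0, 0, 0], "angular": [0, 0, 0]},
    {"gripper": 255, "offset": [0, 0, 0], "angular": [0, 0, 0]},
  ],
)

```text
t: 5.25
eef_pos: [0.6396, 0.0408, 0.197]
tool_rot: [-0.002, 0.256, 0.967, 0.001]
contact_force: [1.4, 5.4, -19.6]
gripper_width: 0.142
grasp_force: 20.4
```

```bash
python3 -c "
from h import *
go(.642,.0385,.197,.75)"
```

```text
now [0.6396 0.0408 0.197 ] psi 1.053 w 0.1423 F [  1.366    5.3993 -19.6359] t 5.25 q [-0.3414  0.5438  0.2502  1.745  -0.1704  0.8771  1.037 ]
offset [-0.0032 -0.0008 -0.    ] ang [-0.001 -0.005  0.386]
```

Call:
drive_tool(
  deltas=[
    {"gripper": 190, "offset": [0, 0, 0], "angular": [0, 0, 0]},
    {"gripper": 190, "offset": [-0.0015, 0, 0], "angular": [0, 0, 0]},
    {"gripper": 190, "offset": [-0.0015, 0, 0], "angular": [0, 0, 0.19]},
    {"gripper": 190, "offset": [-0.0015, 0, 0], "angular": [0, 0, 0.385]},
    {"gripper": 190, "offset": [-0.0015, 0, 0], "angular": [0, 0, 0.385]},
  ],
)

```text
t: 5.75
eef_pos: [0.6437, 0.0375, 0.2004]
tool_rot: [0.002, 0.4, 0.916, 0.001]
contact_force: [-0.5, -0.2, 0.1]
gripper_width: 0.258
grasp_force: 0.0
```

Call:
drive_tool(
  deltas=[
    {"gripper": 255, "offset": [0, 0, 0], "angular": [0, 0, 0]},
    {"gripper": 255, "offset": [0, 0, 0], "angular": [0, 0, 0]},
    {"gripper": 255, "offset": [0, 0, 0], "angular": [0, 0, 0]},
    {"gripper": 255, "offset": [0, 0, 0], "angular": [0, 0, 0]},
  ],
)

```text
t: 6.15
eef_pos: [0.6437, 0.038, 0.2]
tool_rot: [0.001, 0.399, 0.917, 0.001]
contact_force: [1.0, 0.6, 5.3]
gripper_width: 0.125
grasp_force: 19.8
```

```bash
python3 -c "
from h import *
go(.642,.0385,.197,.45)"
```

```text
now [0.6437 0.038  0.2   ] psi 0.751 w 0.1249 F [0.9562 0.629  5.3242] t 6.15 q [-0.3918  0.5517  0.328   1.7414 -0.2214  0.8814  0.7825]
offset [ 0.0015 -0.0009  0.003 ] ang [0.004 0.001 0.383]
```

Call:
drive_tool(
  deltas=[
    {"gripper": 190, "offset": [0, 0, 0], "angular": [0, 0, 0]},
    {"gripper": 190, "offset": [0.0005, 0, 0.002], "angular": [0, 0, 0]},
    {"gripper": 190, "offset": [0.0005, 0, 0.002], "angular": [0, 0, 0.19]},
    {"gripper": 190, "offset": [0.0005, 0, 0.002], "angular": [0, 0, 0.255]},
    {"gripper": 190, "offset": [0.0005, 0, 0.002], "angular": [0, 0, 0.255]},
  ],
)

```text
t: 6.65
eef_pos: [0.6418, 0.0387, 0.196]
tool_rot: [-0.0, 0.489, 0.872, -0.0]
contact_force: [-0.1, 0.2, 0.6]
gripper_width: 0.255
grasp_force: 0.0
```

Call:
drive_tool(
  deltas=[
    {"gripper": 255, "offset": [0, 0, 0], "angular": [0, 0, 0]},
    {"gripper": 255, "offset": [0, 0, 0], "angular": [0, 0, 0]},
    {"gripper": 255, "offset": [0, 0, 0], "angular": [0, 0, 0]},
    {"gripper": 255, "offset": [0, 0, 0], "angular": [0, 0, 0]},
  ],
)

```text
t: 7.05
eef_pos: [0.6427, 0.0392, 0.1964]
tool_rot: [0.0, 0.489, 0.873, 0.001]
contact_force: [4.4, 1.9, -5.7]
gripper_width: 0.117
grasp_force: 21.1
```

```bash
python3 -c "
from h import *
go(.642,.0385,.198,.85)"
```

```text
now [0.6427 0.0392 0.1964] psi 0.550 w 0.1171 F [ 4.4304  1.9249 -5.6527] t 7.05 q [-0.428   0.5624  0.377   1.7474 -0.2589  0.8794  0.6121]
offset [-0.0002 -0.001  -0.0016] ang [ 0.002 -0.    -0.382]
```

Call:
drive_tool(
  deltas=[
    {"gripper": 190, "offset": [0, 0, 0], "angular": [0, 0, 0]},
    {"gripper": 190, "offset": [0, 0, 0], "angular": [0, 0, 0.01]},
    {"gripper": 190, "offset": [0, 0, 0], "angular": [0, 0, 0.19]},
    {"gripper": 190, "offset": [0, 0, 0], "angular": [0, 0, 0.255]},
    {"gripper": 190, "offset": [0, 0, 0], "angular": [0, 0, 0.255]},
  ],
)

```text
t: 7.55
eef_pos: [0.6419, 0.0383, 0.1967]
tool_rot: [-0.0, 0.574, 0.819, -0.0]
contact_force: [-0.3, -0.2, 0.3]
gripper_width: 0.257
grasp_force: 0.0
```

Call:
drive_tool(
  deltas=[
    {"gripper": 255, "offset": [0, 0, 0], "angular": [0, 0, 0]},
    {"gripper": 255, "offset": [0, 0, 0], "angular": [0, 0, 0]},
    {"gripper": 255, "offset": [0, 0, 0], "angular": [0, 0, 0]},
    {"gripper": 255, "offset": [0, 0, 0], "angular": [0, 0, 0]},
  ],
)

```text
t: 7.95
eef_pos: [0.6428, 0.0386, 0.1969]
tool_rot: [0.0, 0.574, 0.819, 0.001]
contact_force: [3.3, 0.6, -2.2]
gripper_width: 0.12
grasp_force: 21.2
```

```bash
python3 -c "
from h import *
go(.642,.0385,.198,.5)"
```

```text
now [0.6428 0.0386 0.1969] psi 0.349 w 0.1197 F [ 3.2912  0.6405 -2.16  ] t 7.95 q [-0.4633  0.57    0.4289  1.7497 -0.2951  0.8843  0.443 ]
offset [ 0.0002 -0.0007 -0.0011] ang [ 0.002 -0.    -0.192]
```

Call:
drive_tool(
  deltas=[
    {"gripper": 190, "offset": [0, 0, 0], "angular": [0, 0, 0]},
    {"gripper": 190, "offset": [0, 0, 0], "angular": [0, 0, 0]},
    {"gripper": 190, "offset": [0, 0, 0], "angular": [0, 0, -0.17]},
    {"gripper": 190, "offset": [0, 0, 0], "angular": [0, 0, -0.17]},
    {"gripper": 190, "offset": [0, 0, 0], "angular": [0, 0, -0.17]},
  ],
)

```text
t: 8.45
eef_pos: [0.642, 0.0384, 0.1966]
tool_rot: [-0.0, 0.519, 0.855, 0.0]
contact_force: [-0.5, -0.2, -0.4]
gripper_width: 0.255
grasp_force: 0.0
```

Call:
drive_tool(
  deltas=[
    {"gripper": 255, "offset": [0, 0, 0], "angular": [0, 0, 0]},
    {"gripper": 255, "offset": [0, 0, 0], "angular": [0, 0, 0]},
    {"gripper": 255, "offset": [0, 0, 0], "angular": [0, 0, 0]},
    {"gripper": 255, "offset": [0, 0, 0], "angular": [0, 0, 0]},
  ],
)

```text
t: 8.85
eef_pos: [0.6429, 0.039, 0.1968]
tool_rot: [0.001, 0.518, 0.855, 0.001]
contact_force: [4.3, 0.9, -2.7]
gripper_width: 0.114
grasp_force: 22.9
```

Call:
drive_tool(
  deltas=[
    {"gripper": 255, "offset": [0, 0, 0], "angular": [0, 0, 0]},
    {"gripper": 255, "offset": [0, 0, 0], "angular": [0, 0, 0]},
    {"gripper": 255, "offset": [0, 0, 0], "angular": [0, 0, 0]},
    {"gripper": 255, "offset": [0, 0, 0], "angular": [0, 0, 0]},
  ],
  grip_force=40,
)

```text
t: 9.25
eef_pos: [0.6428, 0.0389, 0.1968]
tool_rot: [0.0, 0.518, 0.855, 0.001]
contact_force: [5.6, 1.2, -2.1]
gripper_width: 0.109
grasp_force: 39.7
```

```bash
python3 -c "
from h import *
go(.642,.0385,.198,-.226)"
```

```text
now [0.6428 0.0389 0.1968] psi 0.482 w 0.1089 F [ 5.611   1.2151 -2.0757] t 9.25 q [-0.44    0.5644  0.3946  1.748  -0.2709  0.8811  0.5548]
offset [-0.     -0.0009 -0.0012] ang [ 0.002 -0.001  0.901]
```

Call:
drive_tool(
  deltas=[
    {"gripper": 255, "offset": [0, 0, 0], "angular": [0, 0, 0.12]},
    {"gripper": 255, "offset": [0, 0, 0], "angular": [0, 0, 0.24]},
    {"gripper": 255, "offset": [0, 0, 0], "angular": [0, 0, 0.36]},
    {"gripper": 255, "offset": [0, 0, 0], "angular": [0, 0, 0.48]},
    {"gripper": 255, "offset": [0, 0, 0], "angular": [0, 0, 0.6]},
  ],
)

```text
t: 9.75
eef_pos: [0.6424, 0.0381, 0.1968]
tool_rot: [0.0, 0.705, 0.709, 0.0]
contact_force: [3.8, -0.5, -1.3]
gripper_width: 0.113
grasp_force: 39.9
```

Call:
drive_tool(
  deltas=[
    {"gripper": 255, "offset": [0, 0, 0], "angular": [0, 0, 0.1]},
    {"gripper": 255, "offset": [0, 0, 0], "angular": [0, 0, 0.2]},
    {"gripper": 255, "offset": [0, 0, 0], "angular": [0, 0, 0.3]},
    {"gripper": 255, "offset": [0, 0, 0], "angular": [0, 0, 0.3]},
    {"gripper": 255, "offset": [0, 0, 0], "angular": [0, 0, 0.3]},
  ],
)

```text
t: 10.25
eef_pos: [0.6421, 0.0378, 0.1968]
tool_rot: [0.0, 0.782, 0.624, -0.0]
contact_force: [1.5, -1.1, 0.9]
gripper_width: 0.111
grasp_force: 40.2
```

```bash
python3 -c "
from h import *
go(.642,.0385,.198,-.226)
s=optics.read_camera('side');cv2.imwrite('pics/m5.png',crop(s,310,110,80,90,6))"
```

```text
now [0.6421 0.0378 0.1968] psi -0.224 w 0.1113 F [ 1.4899 -1.0911  0.9212] t 10.25 q [-0.5623  0.601   0.5768  1.7574 -0.4031  0.9035 -0.0354]
offset [ 0.0006 -0.0003 -0.0012] ang [0.    0.    0.003]
```

Call:
drive_tool(
  deltas=[
    {"gripper": 150, "offset": [0, 0, 0], "angular": [0, 0, 0]},
    {"gripper": 150, "offset": [0, 0, 0], "angular": [0, 0, 0]},
    {"gripper": 150, "offset": [0, 0, 0], "angular": [0, 0, 0]},
    {"gripper": 150, "offset": [0, 0, -0.04], "angular": [0, 0, 0]},
    {"gripper": 150, "offset": [0, 0, -0.08], "angular": [0, 0, 0]},
  ],
)

```text
t: 10.8
eef_pos: [0.6412, 0.0389, 0.2763]
tool_rot: [-0.001, 0.782, 0.624, -0.001]
contact_force: [1.2, -0.0, 0.8]
gripper_width: 0.41
grasp_force: 0.0
```

Run:
```python
from h import *
D=[(1.053,.6396,.0408),(.751,.6437,.038),(.55,.6427,.0392),(.349,.6428,.0386),(.482,.6428,.0389),(-.224,.6421,.0378)]
A=[(np.cos(p),np.sin(p)) for p,x,y in D];b=[x*np.cos(p)+y*np.sin(p) for p,x,y in D]
print(np.linalg.lstsq(np.array(A),np.array(b),rcond=None)[0])
go(.431,-.244,.2,-1.23)
s=optics.read_camera("side");t=optics.read_camera("top")
cv2.imwrite("pics/s5.png",s);cv2.imwrite("pics/t5.png",t)
o=np.hstack([crop(s,251,286,32,34,12),crop(t,384,238,30,34,12)]);cv2.imwrite("pics/m6.png",o)
```

```text
[0.6425 0.0393]
now [0.6412 0.0389 0.2763] psi -0.224 w 0.4104 F [ 1.2244 -0.0133  0.7809] t 10.8 q [-0.6029  0.5132  0.6293  1.6959 -0.3403  1.0477 -0.0859]
offset [-0.3225 -0.1418  0.077 ] ang [-0.003  0.003  1.28 ]
```

View pics/m6.png

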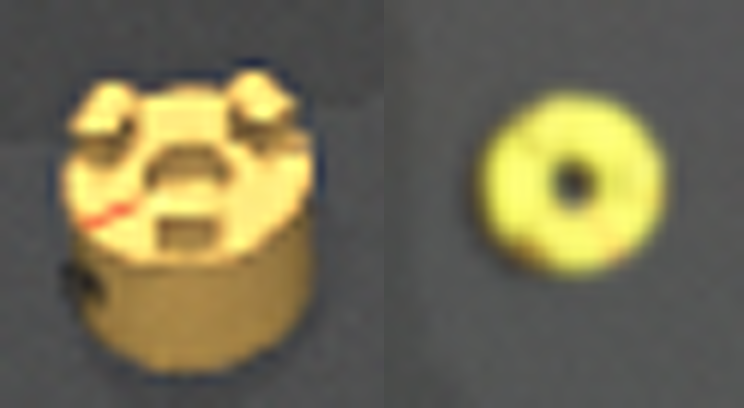

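The side crop shows the coupling's face centre near crop (189,174), the red line from (82,228) to (135,207) and the socket at (82,283). In the top crop the bore is at (573,183).

Run:
```python
from h import *
f=lambda x,y:(251+x/12-.5,286+y/12-.5)
print("top bore",plane("top",[(399.25,252.75)],.026))
C=plane("side",[f(189,174)],.026)[0];print("side face",C)
a,b=plane("side",[f(82,228),f(135,207)],.026);S=plane("side",[f(82,283)],.013)[0]
ang=lambda v:np.arctan2(v[1],v[0])
for c in(C,np.array([.431,-.2445,0])):print(ang(a-c),ang(b-c),ang(a-b),ang(S-c))
```

```text
top bore [[ 0.4321 -0.2424  0.026 ]]
side face [ 0.4317 -0.2417  0.026 ]
-2.597651190807287 -2.4970678008220633 -2.7155758775452536 -2.623752278605069
-2.706247781448499 -2.696532567835598 -2.7155758775452536 -2.7304153527242248
```

Call:
drive_tool(
  deltas=[
    {"gripper": 40, "offset": [-0.045, -0.02, 0], "angular": [0, 0, 0.19]},
    {"gripper": 0, "offset": [-0.09, -0.04, 0], "angular": [0, 0, 0.38]},
    {"gripper": 0, "offset": [-0.135, -0.06, 0], "angular": [0, 0, 0.57]},
    {"gripper": 0, "offset": [-0.18, -0.08, 0], "angular": [0, 0, 0.76]},
    {"gripper": 0, "offset": [-0.225, -0.1, 0], "angular": [0, 0, 0.95]},
  ],
)

```text
t: 11.4
eef_pos: [0.4929, -0.1595, 0.2761]
tool_rot: [-0.001, 0.956, 0.293, 0.0]
contact_force: [0.2, -1.3, 0.1]
gripper_width: 1.001
grasp_force: 0.0
```

```bash
python3 -c "
from h import *
go(.432,-.243,.15,-1.13)"
```

```text
now [ 0.4929 -0.1595  0.2761] psi -0.976 w 1.0006 F [ 0.202  -1.2512  0.059 ] t 11.4 q [-0.5365  0.3474  0.9101  1.9993 -0.338   0.9518 -0.4316]
offset [-0.0974  0.0352  0.126 ] ang [-0.002 -0.001  0.196]
```

Call:
drive_tool(
  deltas=[
    {"gripper": 0, "offset": [-0.045, 0.016, 0.02], "angular": [0, 0, 0.12]},
    {"gripper": 0, "offset": [-0.09, 0.035, 0.05], "angular": [0, 0, 0.196]},
    {"gripper": 0, "offset": [-0.097, 0.035, 0.08], "angular": [0, 0, 0.196]},
    {"gripper": 0, "offset": [-0.097, 0.035, 0.1], "angular": [0, 0, 0.196]},
    {"gripper": 0, "offset": [-0.097, 0.035, 0.1], "angular": [0, 0, 0.196]},
  ],
)

```text
t: 11.9
eef_pos: [0.4323, -0.2415, 0.1741]
tool_rot: [-0.002, 0.975, 0.22, -0.002]
contact_force: [-0.7, 0.2, 0.8]
gripper_width: 1.001
grasp_force: 0.0
```

```bash
python3 -c "
from h import *
go(.432,-.243,.08,-1.13)"
```

```text
now [ 0.4323 -0.2415  0.1741] psi -1.126 w 1.0012 F [-0.6675  0.1894  0.7602] t 11.9 q [-0.2564  0.4827  0.8161  2.129  -0.5223  0.7444 -0.2247]
offset [-0.0006  0.0016  0.0941] ang [-0.005  0.004  0.005]
```

Call:
drive_tool(
  deltas=[
    {"gripper": 0, "offset": [-0.0005, 0.0015, 0.04], "angular": [-0.005, 0.004, 0]},
    {"gripper": 0, "offset": [-0.0005, 0.0015, 0.08], "angular": [-0.005, 0.004, 0]},
    {"gripper": 0, "offset": [-0.0005, 0.0015, 0.098], "angular": [-0.005, 0.004, 0]},
    {"gripper": 0, "offset": [-0.0005, 0.0015, 0.098], "angular": [-0.005, 0.004, 0]},
    {"gripper": 255, "offset": [-0.0005, 0.0015, 0.098], "angular": [-0.005, 0.004, 0]},
  ],
  grip_force=40,
)

```text
t: 12.4
eef_pos: [0.4354, -0.2437, 0.0794]
tool_rot: [0.002, 0.975, 0.221, 0.003]
contact_force: [0.3, -0.1, 0.6]
gripper_width: 0.86
grasp_force: 0.0
```

Call:
drive_tool(
  deltas=[
    {"gripper": 255, "offset": [0, 0, 0], "angular": [0, 0, 0]},
    {"gripper": 255, "offset": [0, 0, 0], "angular": [0, 0, 0]},
    {"gripper": 255, "offset": [0, 0, 0], "angular": [0, 0, 0]},
    {"gripper": 255, "offset": [0, 0, 0], "angular": [0, 0, 0]},
    {"gripper": 255, "offset": [0, 0, 0], "angular": [0, 0, 0]},
  ],
)

```text
t: 12.9
eef_pos: [0.4352, -0.2434, 0.0798]
tool_rot: [0.001, 0.975, 0.221, 0.003]
contact_force: [-2.0, 2.8, 11.0]
gripper_width: 0.449
grasp_force: 39.0
```

```bash
python3 -c "
from h import *
go(.432,-.243,.076,-1.13)"
```

```text
now [ 0.4352 -0.2434  0.0798] psi -1.125 w 0.4488 F [-2.0171  2.8202 10.9835] t 12.9 q [-0.0969  0.6314  0.6187  2.1605 -0.7143  0.5535 -0.0668]
offset [-0.0028 -0.0017  0.0038] ang [ 0.005 -0.008  0.007]
```

Call:
drive_tool(
  deltas=[
    {"gripper": 255, "offset": [0, 0, -0.03], "angular": [0, 0, 0]},
    {"gripper": 255, "offset": [0, 0, -0.08], "angular": [0, 0, 0]},
    {"gripper": 255, "offset": [0, 0, -0.13], "angular": [0, 0, 0]},
    {"gripper": 255, "offset": [0, 0, -0.18], "angular": [0, 0, 0]},
    {"gripper": 255, "offset": [0, 0, -0.21], "angular": [0, 0, 0]},
  ],
  grip_force=50,
)

```text
t: 13.4
eef_pos: [0.4337, -0.2441, 0.2919]
tool_rot: [0.002, 0.975, 0.221, 0.004]
contact_force: [0.4, 0.3, -1.4]
gripper_width: 0.447
grasp_force: 51.3
```

```bash
python3 -c "
from h import *
go(.6452,.0387,.275,-1.797)"
```

```text
now [ 0.4337 -0.2441  0.2919] psi -1.126 w 0.4472 F [ 0.4399  0.2669 -1.426 ] t 13.4 q [-0.4515  0.2972  1.0212  2.0343 -0.3125  0.9634 -0.3963]
offset [ 0.3125 -0.1644  0.0182] ang [ 0.004 -0.011  0.854]
```

Call:
drive_tool(
  deltas=[
    {"gripper": 255, "offset": [0.035, -0.018, 0], "angular": [0, 0, 0.1]},
    {"gripper": 255, "offset": [0.075, -0.04, 0], "angular": [0, 0, 0.21]},
    {"gripper": 255, "offset": [0.115, -0.06, 0], "angular": [0, 0, 0.32]},
    {"gripper": 255, "offset": [0.155, -0.082, 0], "angular": [0, 0, 0.43]},
    {"gripper": 255, "offset": [0.195, -0.103, 0], "angular": [0, 0, 0.53]},
  ],
)

```text
t: 13.9
eef_pos: [0.5656, -0.0643, 0.2893]
tool_rot: [0.0, 1.0, 0.013, 0.003]
contact_force: [0.9, -0.9, -1.5]
gripper_width: 0.448
grasp_force: 51.3
```

```bash
python3 -c "
from h import *
go(.6452,.0387,.275,-1.797)"
```

```text
now [ 0.5656 -0.0643  0.2893] psi -1.544 w 0.4477 F [ 0.8936 -0.9288 -1.4671] t 13.9 q [-0.7624  0.4948  1.0457  1.8784 -0.4942  1.0497 -1.0585]
offset [ 0.0822 -0.1008  0.0147] ang [ 0.    -0.007  0.322]
```

Call:
drive_tool(
  deltas=[
    {"gripper": 255, "offset": [0.03, -0.035, 0], "angular": [0, -0.007, 0.15]},
    {"gripper": 255, "offset": [0.06, -0.07, 0], "angular": [0, -0.007, 0.3]},
    {"gripper": 255, "offset": [0.078, -0.098, 0], "angular": [0, -0.007, 0.31]},
    {"gripper": 255, "offset": [0.078, -0.098, 0.01], "angular": [0, -0.007, 0.31]},
    {"gripper": 255, "offset": [0.078, -0.098, 0.01], "angular": [0, -0.007, 0.31]},
  ],
)

```text
t: 14.4
eef_pos: [0.6394, 0.0351, 0.2777]
tool_rot: [0.001, 0.994, -0.106, -0.001]
contact_force: [-0.7, -1.1, -1.2]
gripper_width: 0.446
grasp_force: 51.3
```

Run:
```python
from h import *
go(.6452,.0387,.275,-1.797)
s=optics.read_camera("side");cv2.imwrite("pics/s7.png",s);cv2.imwrite("pics/m7.png",crop(s,318,110,62,84,7))
```

```text
now [0.6394 0.0351 0.2777] psi -1.782 w 0.4465 F [-0.7376 -1.099  -1.161 ] t 14.4 q [-0.833   0.6624  1.0397  1.7138 -0.6212  1.1387 -1.392 ]
offset [ 0.0049 -0.0048  0.0027] ang [0.003 0.003 0.019]
```

View pics/m7.png

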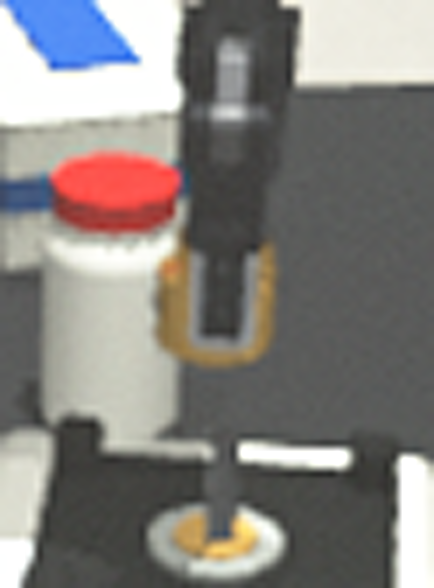

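The side crop shows the coupling spanning columns 157–276 (centre 216.5) above the shaft at column 221. The red mark is at (170,268), on the left silhouette as wanted.

Run:
```python
from h import *
f=lambda x,y:(318+x/7-.5,110+y/7-.5)
# coupling centre: foot centre row 338 / face centre row 269
for p,z in((f(216.5,338),.198),(f(216.5,269),.224)):print("coupling",plane("side",[p],z))
o=bot.get_obs();q=o['tool_rot'];print(o['eef_pos'],R.from_quat([q[1],q[2],q[3],q[0]]).apply([-.0028,0,0])+o['eef_pos'])
print("shaft",plane("side",[f(222,470)],.145), plane("side",[f(217,538)],.118))
go(.6452,.0387,.255,-1.797)
```

```text
coupling [[0.6373 0.0355 0.198 ]]
coupling [[0.6362 0.0357 0.224 ]]
[0.6391 0.0334 0.2786] [0.6364 0.034  0.2786]
shaft [[0.6418 0.0374 0.145 ]] [[0.641  0.0361 0.118 ]]
now [0.6391 0.0334 0.2786] psi -1.785 w 0.4458 F [-0.2778 -0.9708 -0.6216] t 14.45 q [-0.832   0.6611  1.0414  1.7144 -0.6208  1.139  -1.3922]
offset [ 0.0049 -0.0065  0.0236] ang [0.003 0.002 0.015]
```

Call:
drive_tool(
  deltas=[
    {"gripper": 255, "offset": [0.005, -0.005, 0.01], "angular": [0, 0, 0.015]},
    {"gripper": 255, "offset": [0.005, -0.005, 0.02], "angular": [0, 0, 0.015]},
    {"gripper": 255, "offset": [0.005, -0.005, 0.025], "angular": [0, 0, 0.015]},
    {"gripper": 255, "offset": [0.005, -0.005, 0.025], "angular": [0, 0, 0.015]},
    {"gripper": 255, "offset": [0.005, -0.005, 0.025], "angular": [0, 0, 0.015]},
  ],
)

```text
t: 14.95
eef_pos: [0.646, 0.0374, 0.254]
tool_rot: [0.001, 0.994, -0.113, -0.0]
contact_force: [0.2, 0.5, -1.8]
gripper_width: 0.45
grasp_force: 51.3
```

```bash
python3 -c "
from h import *
go(.6452,.0387,.245,-1.797)"
```

```text
now [0.646  0.0374 0.254 ] psi -1.797 w 0.4499 F [ 0.1552  0.5196 -1.7966] t 14.95 q [-0.8146  0.6956  1.0152  1.7195 -0.6533  1.1065 -1.3904]
offset [-0.001  -0.0011  0.009 ] ang [ 0.002  0.001 -0.   ]
```

Call:
drive_tool(
  deltas=[
    {"gripper": 255, "offset": [-0.001, -0.001, 0.005], "angular": [0, 0, 0]},
    {"gripper": 255, "offset": [-0.001, -0.001, 0.01], "angular": [0, 0, 0]},
    {"gripper": 255, "offset": [-0.001, -0.001, 0.014], "angular": [0, 0, 0]},
    {"gripper": 255, "offset": [-0.001, -0.001, 0.017], "angular": [0, 0, 0]},
    {"gripper": 255, "offset": [-0.001, -0.001, 0.019], "angular": [0, 0, 0]},
  ],
)

```text
t: 15.45
eef_pos: [0.6452, 0.039, 0.2346]
tool_rot: [0.001, 0.994, -0.113, -0.0]
contact_force: [-0.3, 0.2, -2.3]
gripper_width: 0.447
grasp_force: 51.3
```

```bash
python3 -c "
from h import *
go(.6452,.0387,.2118,-1.797)
print(bot.get_obs()['torque'])"
```

```text
now [0.6452 0.039  0.2346] psi -1.796 w 0.4471 F [-0.2505  0.1702 -2.2623] t 15.45 q [-0.8067  0.7139  0.9959  1.7365 -0.6732  1.0752 -1.378 ]
offset [0.0001 0.0003 0.0228] ang [0.002 0.001 0.001]
[-0.0412 -0.012  -0.0215]
```

Call:
drive_tool(
  deltas=[
    {"gripper": 255, "offset": [0, 0, 0.002], "angular": [0, 0, 0]},
    {"gripper": 255, "offset": [0, 0, 0.004], "angular": [0, 0, 0]},
    {"gripper": 255, "offset": [0, 0, 0.006], "angular": [0, 0, 0]},
  ],
)

```text
t: 15.75
eef_pos: [0.6454, 0.039, 0.2289]
tool_rot: [0.001, 0.994, -0.113, -0.0]
contact_force: [0.5, 0.1, -2.0]
gripper_width: 0.447
grasp_force: 51.3
```

Call:
drive_tool(
  deltas=[
    {"gripper": 255, "offset": [0, 0, 0.001], "angular": [0, 0, 0]},
    {"gripper": 255, "offset": [0, 0, 0.002], "angular": [0, 0, 0]},
    {"gripper": 255, "offset": [0, 0, 0.003], "angular": [0, 0, 0]},
  ],
)

```text
t: 16.05
eef_pos: [0.6453, 0.039, 0.226]
tool_rot: [0.001, 0.994, -0.113, -0.0]
contact_force: [-1.2, 0.2, -1.6]
gripper_width: 0.446
grasp_force: 51.3
```

```bash
python3 -c "
from h import *
go(.6452,.0387,.2118,-1.797)
print(bot.get_obs()['torque'])"
```

```text
now [0.6453 0.039  0.226 ] psi -1.797 w 0.4459 F [-1.2293  0.2332 -1.5888] t 16.05 q [-0.8013  0.7225  0.9868  1.743  -0.6827  1.0615 -1.3714]
offset [-0.      0.0003  0.0142] ang [0.001 0.    0.001]
[0.0602 0.0905 0.0135]
```

Call:
drive_tool(
  deltas=[
    {"gripper": 255, "offset": [0, 0, 0.0015], "angular": [0, 0, 0]},
    {"gripper": 255, "offset": [0, 0, 0.003], "angular": [0, 0, 0]},
    {"gripper": 255, "offset": [0, 0, 0.0045], "angular": [0, 0, 0]},
    {"gripper": 255, "offset": [0, 0, 0.006], "angular": [0, 0, 0]},
    {"gripper": 255, "offset": [0, 0, 0.007], "angular": [0, 0, 0]},
  ],
)

```text
t: 16.55
eef_pos: [0.645, 0.0391, 0.2186]
tool_rot: [0.001, 0.994, -0.113, -0.001]
contact_force: [-3.3, 1.1, -0.3]
gripper_width: 0.449
grasp_force: 51.4
```

Call:
drive_tool(
  deltas=[
    {"gripper": 255, "offset": [0, 0, 0.002], "angular": [0, 0, 0]},
    {"gripper": 255, "offset": [0, 0, 0.004], "angular": [0, 0, 0]},
    {"gripper": 255, "offset": [0, 0, 0.006], "angular": [0, 0, 0]},
    {"gripper": 255, "offset": [0, 0, 0.007], "angular": [0, 0, 0]},
    {"gripper": 255, "offset": [0, 0, 0.007], "angular": [0, 0, 0]},
  ],
)

```text
t: 17.05
eef_pos: [0.645, 0.0391, 0.2116]
tool_rot: [0.001, 0.994, -0.113, -0.001]
contact_force: [-3.7, 1.3, -0.9]
gripper_width: 0.448
grasp_force: 51.4
```

Run:
```python
from h import *
go(.6452,.0387,.2118,-1.797)
print(bot.get_obs()['torque'])
s=optics.read_camera("side");t=optics.read_camera("top")
cv2.imwrite("pics/s8.png",s);cv2.imwrite("pics/m8.png",np.hstack([crop(s,318,130,62,70,8)]))
```

```text
now [0.645  0.0391 0.2116] psi -1.796 w 0.4479 F [-3.6697  1.3317 -0.9478] t 17.05 q [-0.7926  0.7371  0.9714  1.7533 -0.6979  1.0397 -1.3609]
offset [ 0.0003  0.0003 -0.0002] ang [0.002 0.002 0.001]
[ 0.2172  0.9343 -0.0022]
```

View pics/m8.png

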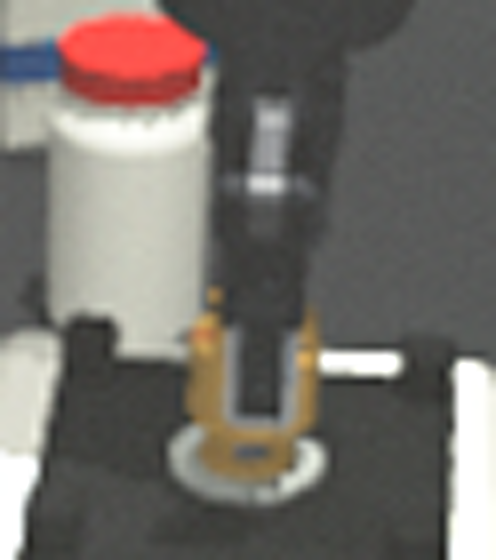

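The side crop shows the coupling seated on the shaft above the cap, with the red mark at (203,330) on the front side. Next, check the height numerically and relax the light side force.

Call:
drive_tool(
  deltas=[
    {"gripper": 255, "offset": [-0.0005, 0, 0], "angular": [0, 0, 0]},
    {"gripper": 255, "offset": [-0.0005, 0, 0], "angular": [0, 0, 0]},
    {"gripper": 255, "offset": [-0.0005, 0, 0], "angular": [0, 0, 0]},
  ],
)

```text
t: 17.45
eef_pos: [0.6449, 0.0391, 0.2118]
tool_rot: [0.001, 0.994, -0.113, -0.0]
contact_force: [-2.5, 0.8, -3.3]
gripper_width: 0.443
grasp_force: 51.2
```

Run:
```python
from h import *
go(.6452,.0387,.2118,-1.797)
c=np.array([.6423,.0397,0]);d=np.array([.18,.98,0])
g=lambda P:((proj("side",P)[0]+.5-[318,130])*8).round(1)
for z in(.128,.132,.136):print(z,"foot front",g(c-.02*d+[0,0,z]),"face-left red",g(c+.015*np.array([-.975,.224,0])+[0,0,z+.026]),"jaw top ctr",g(c+[0,0,z+.036]))
s=cv2.imread("pics/s8.png").astype(int)
h=cv2.cvtColor(s.astype(np.uint8),cv2.COLOR_BGR2HSV)
r=((h[...,0]<9)|(h[...,0]>172))&(h[...,1]>110);r[:165]=0;r[176:]=0;r[:,:338]=0;r[:,350:]=0
ys,xs=np.nonzero(r);print("red crop",((xs.mean()+.5-318)*8),((ys.mean()+.5-130)*8),len(xs))
for u in(345,353,354,355):print(u,h[176:190,u].tolist())
```

```text
now [0.6449 0.0391 0.2118] psi -1.796 w 0.4431 F [-2.4534  0.8006 -3.2594] t 17.45 q [-0.7934  0.7363  0.9719  1.7541 -0.6977  1.0387 -1.3609]
offset [0.0004 0.0003 0.    ] ang [0.002 0.    0.001]
0.128 foot front [250.4 453.5] face-left red [206.6 344.6] jaw top ctr [256.7 319.1]
0.132 foot front [251.  442.2] face-left red [207.1 333.2] jaw top ctr [257.3 307.5]
0.136 foot front [251.6 430.9] face-left red [207.5 321.7] jaw top ctr [257.9 295.9]
red crop nan nan 0
345 [[20, 113, 154], [19, 115, 155], [20, 99, 154], [20, 90, 151], [19, 91, 149], [20, 87, 149], [19, 114, 152], [20, 130, 157], [19, 127, 143], [20, 118, 134], [18, 120, 132], [18, 116, 136], [19, 124, 140], [20, 57, 142]]
353 [[90, 10, 107], [105, 5, 102], [90, 4, 116], [90, 4, 123], [105, 4, 125], [83, 8, 131], [101, 14, 145], [20, 47, 152], [20, 106, 152], [19, 120, 142], [20, 127, 133], [20, 127, 133], [19, 111, 129], [28, 22, 173]]
354 [[98, 14, 149], [95, 11, 142], [30, 10, 147], [25, 21, 157], [27, 16, 155], [27, 15, 151], [22, 41, 156], [18, 97, 163], [21, 96, 144], [20, 80, 128], [21, 88, 122], [20, 79, 116], [23, 45, 113], [41, 14, 195]]
355 [[19, 72, 159], [19, 75, 160], [19, 87, 162], [19, 91, 160], [20, 91, 157], [19, 93, 156], [19, 109, 159], [19, 118, 149], [21, 51, 119], [43, 13, 173], [33, 19, 150], [44, 17, 166], [47, 12, 194], [44, 13, 217]]<stdin>:9: RuntimeWarning: Mean of empty slice.
  ret = ret.dtype.type(ret / rcount)
```

Run:
```python
from h import *
s=cv2.imread("pics/s7.png");h=cv2.cvtColor(s,cv2.COLOR_BGR2HSV)
d=np.array([.18,.98,0])
for e in((.6394,.0351,.2777),(.6391,.0334,.2786)):
    c=np.array([e[0]-.0027,e[1]+.0006,e[2]-.0798]);print("pred foot front px",proj("side",c-.02*d),"face left",proj("side",c+[-.0195,.0045,.026]))
for u in(346,347,348,349,350):
    col=s[156:168,u].astype(int);print(u,(col[:,2]-col[:,0]).tolist())
```

```text
pred foot front px [[348.0018 161.5956]] face left [[340.1966 147.4423]]
pred foot front px [[348.0077 161.5899]] face left [[340.1875 147.4096]]
346 [-1, -2, -6, 21, 69, 62, 16, -4, 0, 0, -1, 1]
347 [1, 1, -2, 19, 64, 72, 28, -4, -2, 1, 0, 0]
348 [1, 1, -3, 13, 57, 74, 29, -3, -1, 3, 0, 1]
349 [1, 2, -1, 10, 53, 73, 29, -3, 0, 0, 2, 2]
350 [3, 3, -2, 10, 54, 74, 28, -4, 0, -1, 1, 1]
```

```bash
python3 -c "
from station import bot
print(bot.hand_in())"
```

```text
the job is handed in; nothing more can be done
None
```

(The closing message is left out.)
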